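Lift and reseat the plunger of the large dial indicator on a crankshaft truing bench

ROBOT

A 6-joint arm with a two-finger parallel gripper is mounted at the origin on the work surface. World frame = base frame: x ahead of the robot, y to its left, z up, the work surface at z = 0. Lengths are in m, angles in rad, forces in N, time in s.
With the tool pointing down it reaches from about 0.275 to 0.875 m from the base axis. Payload 12.5 kg.
Tool frame: the origin (TCP) lies at the very end of the fingers, on their centre line; the grasp point (between the pads) lies 19 mm behind it; x points along the fingers, y is the direction in which the jaws open and shut, and the axes are right-handed (so a half turn about x gives the same grasp; the last joint's range is limited). The gripper opens to 85 mm and grips with 20 to 120 N. Pads are 22 mm wide; open, the fingers measure 114 mm over their backs; the gripper's body (76 mm by 85 mm) begins 54 mm behind the grasp point. The pads swing forward as they close: fully open they stand 13 mm farther back than shut.
Start: joints at [1.042, 0.351, 1.652, -0, 1.139, -0.085], TCP at [0.236, 0.497, 0.198] pointing down, gripper open.
Joint ranges: [-2.75, 2.75], [-0.79, 2.1], [0.01, 2.65], [-1.57, 4.71], [0.07, 3.14], [-2.87, 2.87]. Speed limits (rad/s): [2.22, 2.22, 2.79, 3.14, 3.14, 3.14].

INTERFACE

Orientations are given as a 3x3 rotation matrix whose columns are the frame's x, y, z axes.
In Python, from bench import manip gives the robot as it stands. Calls block until the motion is done:
- manip.move_ptp(position, orientation): joint-space move of the TCP to a pose.
- manip.move_l(position, attitude=None, max_speed=0.15): straight line of the TCP; attitude=None keeps the orientation; max_speed is the mean speed in m/s.
- manip.move_j(angles): joint-space move.
- manip.set_gripper(opening, effort=None): opening from 0.0 (shut) to 1.0 (fully open); effort is the grip in N (None keeps the last); returns when the fingers have stopped.
- manip.dwell(seconds).
- manip.inverse_kinematics(position, orientation): joint angles nearest the present ones, or None.
- manip.grab_frame(name): name is "scene" or "top" or "wrist"; returns (picture, depth): 384x512x3 uint8, red, green, blue; 384x512 float32, m along the optical axis (not along the pixel's ray), 0 where there is no reading.
- manip.get_calibration(name): a dict with "camera_matrix" (3x3 intrinsics, pixels), "R" (3x3) and "t" (3): a world point X has camera coordinates R X + t. Camera axes: x right, y down, z forward; pixel columns grow to the right and rows downward; lengths in m; the calibration is good to about 2 mm. A picture is of the moment at which its call begins: read the wrist's pose just before it. get_calibration takes no time and is no camera call; for the wrist camera it gives the pose at the moment of the call.
A pose or a line that the arm cannot do raises manip.Unreachable and nothing moves.
- manip.sign_off(): hands the job in, once; it reports no verdict.
Trained networks look in the newest picture that a camera, given by its name, has taken for a name from the list of things; names that differ only in an ending like _2 or _b are one class to them, and where a whole thing is asked for, a point or a joint stands for the part that bears it (a point fixed in the world has none). Each returns a list of dicts, best first, with "confidence" (0 to 1); they miss things now and then, are a little off and sometimes report something else, mostly with a low value. They report only what shows in the picture. A call takes as long as a camera call.
- manip.look_for(camera, name): "at" ([x, y, z] in m, in world coordinates, good to about 4 mm: the middle of the surface that is visible of it).
Readings, each from a call of its own:
- manip.current_time(): time.
- manip.current_qpos(): joint angles.
- manip.current_joint_vel(): joint speeds.
- manip.current_joint_torque(): joint torques, N m.
- manip.current_ee_pos(): TCP position.
- manip.current_tcp_rot(): TCP orientation.
- manip.current_force(): force on the tool from outside, world axes, zero at the start.
- manip.current_ft_torque(): the same for the moment, N m.
- manip.current_grip_width(): opening from 0.0 (shut) to 1.0 (fully open).
Only numpy, scipy, OpenCV 4.12 (cv2) and the standard library are available. Lean on these libraries where they do the work, as an engineer would, in place of code of your own. Each camera call takes 0.05 s, during which the arm holds its last target. There are 200 camera calls.

TASK

Check that the large-dial indicator on the truing bench is not sticking: with the fingertips, gently press the thumb pad of its lift lever well down, past half its travel, so that its plunger is held clear of the crankshaft for a moment, then ease the lever back up under the finger, without letting it snap, until the plunger sits on the shaft again, and withdraw. Leave the small-dial indicator, the dial heads, the crankshaft and the loose parts alone.

Things in the scene. Friction and masses are not known exactly. Their poses are not given: they have to be found in the camera images.
- large_pad: thumb pad of the large indicator's lift lever, the thing to press: black plate 16 x 22 x 5 mm (x, y, z). Origin: centre of its top face, 259 mm above the table at rest; z up out of that face, y outward along the lever, away from its pivot 40 mm behind, about which the pad swings down and tips. It stands 52 mm beside the plunger's axis. Free space above and beyond it
- large_lever (a joint): the large indicator's lift lever, rad: 0 at rest (plunger on the shaft), 0.40 fully down. Per 0.1 rad the pad's middle sinks 4 mm and the plunger rises 1.2 mm; half travel is 0.20 rad, 8 mm at the pad. A spring returns it: the pad takes about 1.5 N to start, 3.5 N at half travel, 6 N at the stop; let go, it snaps back at once (30 mm/s at the pad is slow)
- large_dial: round dial head of the large indicator, 58 mm across, 23 mm deep, facing its +x, with stem, plunger and plunger cap. Origin: on the plunger's vertical axis at table height; z up, lever out to +y. Dial centre at 212 mm, top at 241 mm; the cap on the plunger (11 mm across) reaches 266 mm above the table, 5 mm more when lifted. Do not touch
- small_indicator: the other indicator, same make but a 40 mm dial: post, arm, dial head, own lift lever. Leave alone. Origin: on its plunger's axis at table height; z up, dial facing +x, lever to +y with its pad centred at y = 52 mm, 241 mm above the table; cap up to 248 mm. Its post (13 mm thick, 210 mm high) stands at x = -97 mm, as does the large one's
- small_lever (a joint): lift lever of the small indicator, rad: 0 at rest, 0.40 fully down; must stay at rest
- bench: truing bench, fixed: grey bed 200 x 580 mm, headstock at its -y end, tailstock at +y, up to 186 mm high. Origin: at table height under the middle of the crankshaft, whose axis runs along y, 130 mm up. The indicators stand with plungers on the shaft 75 to 91 mm to either side of the middle; which is on which side varies. Dials face the bench's +x, levers point to its +y
- crank_pin (a point): centre of the crankpin, between the two spoked 84 mm webs of the crankshaft at the bench's middle, 21 mm from the shaft's axis; moves if the crankshaft is turned (it turns with little friction)
- spare_rod: loose steel connecting rod lying on the table beyond the bench, 113 mm long, 33 mm across its big end, 14 mm thick. Origin: underside of the big-end centre
- bearing: loose steel bearing ring lying flat on the robot's side of the bench, 52 mm across, bore 25 mm, 15 mm high. Origin: centre of its underside
- piston_pin: loose steel pin standing on end beyond the bench, 14 mm across, 46 mm high. Origin: centre of its underside
- mallet: loose copper-headed hammer lying beyond the bench, 240 mm long. Origin: on its underside

How it is judged:
By the outcome, as a careful person would: the job done as asked, in the order asked, and still so for the second after the job is handed in, with the robot touching nothing.
It also fails if it takes over 38 s, if anything falls off the work surface, if the arm or the gripper's body presses on something with over 40 N, if the wrist force passes 120 N, or if a joint passes its speed limit or range.

## Working session

There is one attempt and no reset: what is moved stays moved. The work goes in short steps, each a Python script; the robot and the scene stay as the last script left them, time stands still between calls to the robot, and variables do not carry over. Pictures are saved under pics/ and viewed, about 8 in all and at most 12, crops included, and the job is handed in when it is done.

```bash
mkdir -p pics; python3 - <<'E'
from bench import manip
import cv2,numpy as np
ims=[]
for c in ["scene","top"]:
    p,d=manip.grab_frame(c); np.savez(f"pics/{c}.npz",p=p,d=d)
    ims.append(p)
    for n in ["large_pad","large_dial","small_indicator","bench","crank_pin","bearing","small_lever","large_lever"]:
        print(c,n,[(np.round(r["at"],3).tolist(),round(r["confidence"],2)) for r in manip.look_for(c,n)[:3]])
    k=manip.get_calibration(c); print(np.round(-k["R"].T@k["t"],3), np.round(k["R"],2).tolist())
    cv2.imwrite(f"pics/{c}.png",cv2.resize(p[:,:,::-1],(800,600),interpolation=cv2.INTER_CUBIC))
print(manip.current_time(),manip.current_tcp_rot().round(3) if hasattr(manip.current_tcp_rot(),'round') else manip.current_tcp_rot())
E
```

```text
scene large_pad []
scene large_dial [([0.56, -0.07, 0.217], 0.55)]
scene small_indicator [([0.528, 0.112, 0.184], 0.71), ([0.587, 0.065, 0.048], 0.54)]
scene bench [([0.593, 0.064, 0.047], 0.79)]
scene crank_pin [([0.569, 0.027, 0.143], 0.74)]
scene bearing [([0.359, -0.083, 0.016], 0.35)]
scene small_lever [([0.576, 0.142, 0.237], 0.62)]
scene large_lever [([0.693, -0.154, 0.01], 0.68)]
[1.206 0.512 0.753] [[-0.58, 0.81, -0.0], [0.49, 0.35, -0.8], [-0.65, -0.47, -0.6]]
top large_pad [([0.553, -0.032, 0.257], 0.67)]
top large_dial [([0.542, -0.079, 0.232], 0.66)]
top small_indicator [([0.544, 0.105, 0.19], 0.58)]
top bench []
top crank_pin [([0.552, -0.002, 0.138], 0.94)]
top bearing [([0.374, -0.083, 0.014], 0.79), ([0.689, -0.16, 0.015], 0.4)]
top small_lever [([0.569, 0.141, 0.237], 0.57)]
top large_lever [([0.554, -0.036, 0.257], 0.63)]
[0.423 0.066 0.953] [[0.01, -1.0, 0.05], [-0.99, -0.02, -0.15], [0.15, -0.05, -0.99]]
0.9 [[-0.     0.429  0.903]
 [-0.     0.903 -0.429]
 [-1.    -0.    -0.   ]]
```

View pics/scene.png

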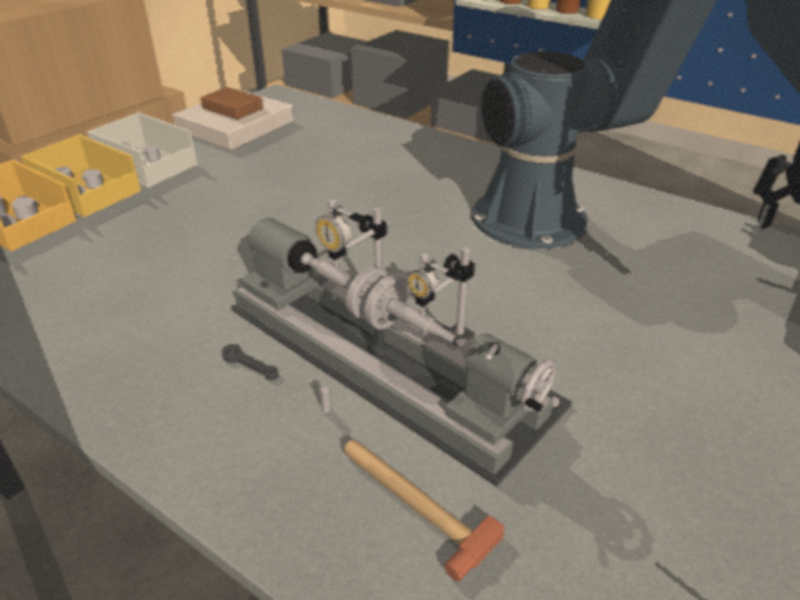

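View pics/top.png

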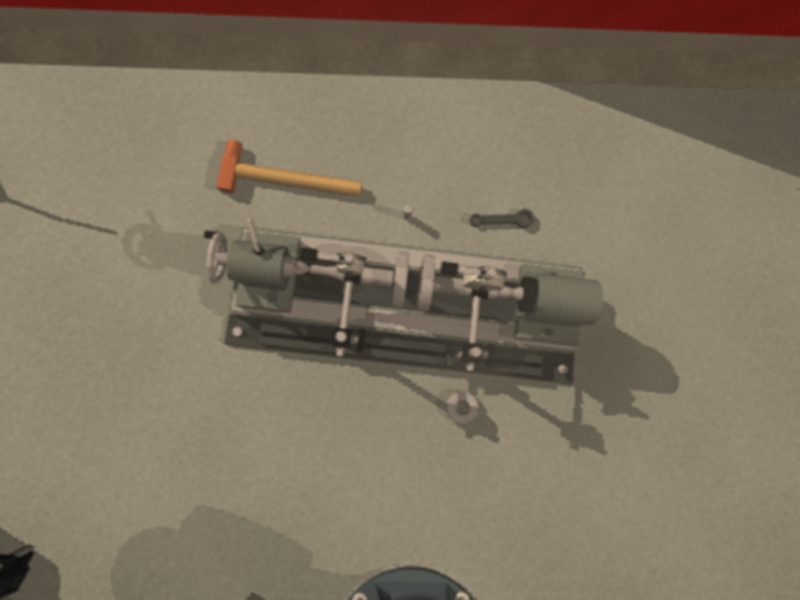

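The large indicator stands on the -y (right-hand) side in the top view, with its pad near (450,268). The small one is at about (347,265). Next I'll fix the pad and the bench yaw from depth, then approach with the gripper shut.

```bash
cat >h.py <<'E'
from bench import manip
import numpy as np
def cloud(cam,d,k):
    v,u=np.mgrid[:384,:512]; K=k["camera_matrix"]
    c=np.stack([(u-K[0,2])/K[0,0]*d,(v-K[1,2])/K[1,1]*d,d],-1)
    return (c-k["t"])@k["R"]
E
python3 - <<'E'
from h import *
import cv2
f=np.load("pics/top.npz"); k=manip.get_calibration("top"); W=cloud("top",f["d"],k)
x,y,z=np.moveaxis(W,-1,0); ok=f["d"]>0
# bed footprint for yaw
m=ok&(z>0.008)&(z<0.2)&(x>0.44)&(x<0.67)&(abs(y)<0.4)
(c,s,a)=cv2.minAreaRect(W[m][:,:2].astype(np.float32)*1000); print("bed",c,s,a)
m=ok&(z>0.232)&(z<0.28)&(x>0.42)&(x<0.67)&(abs(y)<0.3)
n,l=cv2.connectedComponents(m.astype(np.uint8))
for i in range(1,n):
    P=W[l==i]; print(len(P),P.mean(0).round(3),P.min(0).round(3),P.max(0).round(3))
cr=lambda a:cv2.resize(a,None,fx=8,fy=8,interpolation=cv2.INTER_CUBIC)
c=f["p"][150:220,265:360,::-1]; cv2.imwrite("pics/crop.png",cr(c))
for v in range(160,192,1): print(v,[int(1000*q) if 0.2<q<0.3 else 0 for q in z[v,276:324]])
E
```

```text
bed (533.2345581054688, 5.157135009765625) (629.8510131835938, 195.30337524414062) 83.8970718383789
197 [0.569 0.129 0.241] [0.561 0.092 0.233] [0.581 0.159 0.25 ]
340 [ 0.549 -0.062  0.25 ] [ 0.535 -0.103  0.232] [ 0.562 -0.018  0.268]
160 [0, 0, 0, 0, 0, 0, 0, 0, 0, 0, 0, 0, 0, 0, 0, 0, 0, 0, 0, 0, 0, 0, 0, 0, 0, 0, 0, 0, 0, 0, 0, 0, 0, 0, 0, 0, 0, 0, 0, 0, 0, 0, 0, 0, 0, 0, 0, 0]
161 [0, 0, 0, 0, 0, 0, 0, 0, 0, 0, 0, 0, 0, 0, 0, 0, 0, 0, 0, 0, 0, 0, 0, 0, 0, 0, 0, 0, 0, 0, 0, 0, 0, 0, 0, 0, 0, 0, 0, 0, 0, 0, 0, 0, 0, 0, 0, 0]
162 [0, 0, 0, 0, 0, 0, 0, 0, 0, 0, 0, 0, 0, 0, 0, 0, 0, 0, 0, 0, 0, 0, 0, 0, 0, 0, 0, 0, 0, 0, 0, 0, 0, 0, 0, 0, 0, 0, 0, 0, 0, 0, 0, 0, 0, 0, 0, 0]
163 [0, 0, 0, 0, 0, 0, 0, 0, 0, 0, 0, 0, 0, 0, 0, 0, 0, 0, 0, 0, 0, 0, 0, 0, 0, 0, 0, 0, 0, 0, 0, 0, 0, 0, 0, 0, 0, 0, 0, 0, 0, 0, 0, 0, 0, 0, 0, 0]
164 [0, 0, 0, 0, 0, 0, 0, 0, 0, 0, 0, 0, 0, 0, 0, 0, 0, 0, 0, 0, 0, 0, 0, 0, 0, 0, 0, 0, 0, 0, 0, 0, 0, 0, 0, 0, 0, 0, 0, 0, 0, 0, 0, 0, 0, 0, 0, 0]
165 [0, 0, 0, 0, 0, 0, 0, 0, 0, 0, 0, 0, 0, 0, 0, 0, 0, 0, 0, 0, 0, 0, 0, 0, 0, 0, 0, 0, 0, 0, 0, 0, 0, 0, 0, 0, 0, 0,
[... 4178 characters left out ...]
 0, 0, 0, 0, 0, 0, 0, 0, 0, 0, 0, 0, 0, 0, 0, 0, 0, 0, 0, 204, 0, 0, 0, 0, 0, 0, 0, 0, 0, 0, 0, 0, 0, 0]
188 [0, 0, 0, 0, 0, 0, 0, 0, 0, 0, 0, 0, 0, 0, 0, 0, 0, 0, 0, 0, 0, 0, 0, 0, 0, 0, 0, 0, 0, 0, 0, 0, 0, 0, 0, 0, 0, 0, 0, 0, 0, 0, 0, 0, 0, 0, 0, 0]
189 [0, 0, 0, 0, 0, 0, 0, 0, 0, 0, 0, 0, 0, 0, 0, 0, 0, 0, 0, 0, 0, 0, 0, 0, 0, 0, 0, 0, 0, 0, 0, 0, 0, 0, 0, 0, 0, 0, 0, 0, 0, 0, 0, 0, 0, 0, 0, 0]
190 [0, 0, 0, 0, 0, 0, 0, 0, 0, 0, 0, 0, 0, 0, 0, 0, 0, 0, 0, 0, 0, 0, 0, 0, 0, 0, 0, 0, 0, 0, 0, 0, 0, 0, 0, 0, 0, 0, 0, 0, 0, 0, 0, 0, 0, 0, 0, 0]
191 [0, 0, 0, 0, 0, 0, 0, 0, 0, 0, 0, 0, 0, 0, 0, 0, 0, 0, 0, 0, 0, 0, 0, 0, 0, 0, 0, 0, 0, 0, 0, 0, 0, 0, 0, 0, 0, 0, 0, 0, 0, 0, 0, 0, 0, 0, 0, 0]
```

View pics/crop.png

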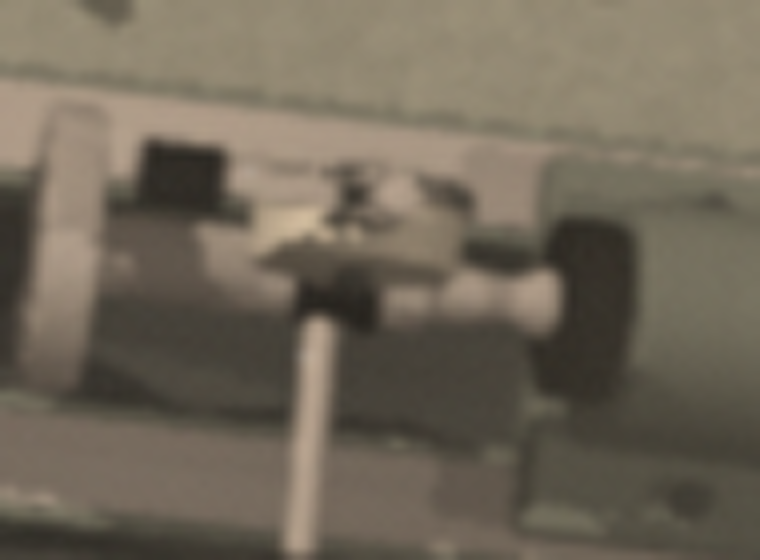

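The crop shows the black pad clear of everything at crop (180,175), which is full-image pixel (287.5,172). The cap is at about (315,174).

```bash
cat >>h.py <<'E'
def R_for(yaw,flip=1):
    X=flip*np.array([np.cos(yaw),np.sin(yaw),0]); d=np.array([0,0,-1.]); return np.column_stack([d,X,np.cross(d,X)])
E
python3 - <<'E'
from h import *
import cv2
f=np.load("pics/top.npz"); k=manip.get_calibration("top"); W=cloud("top",f["d"],k)
z=W[...,2]; P=W[167:176,282:294]; P=P[P[...,2]>.25]
cap=W[171:178,311:319]; cap=cap[cap[...,2]>.262]
e=lambda P:(P.min(0)+P.max(0))/2
pc=e(P);cc=e(cap);print("pad",P.mean(0).round(4),pc.round(4),np.ptp(P,0).round(4),"cap",cc.round(4), "dist",np.hypot(*(pc-cc)[:2]).round(4))
v=(pc-cc)[:2]; print("yaw from pad-cap",np.arctan2(-v[0],v[1]),"bed",np.radians(83.9-90))
pad=(P.mean(0)+pc)/2; yaw=np.radians(-6.1)
out=np.array([-np.sin(yaw),np.cos(yaw),0])
tgt=np.r_[pad[:2],0.33]+0.007*out
p=np.array(manip.current_ee_pos())
best=min(((np.abs(np.array(q)-manip.current_qpos()).max(),fl,q) for fl in(1,-1) if (q:=manip.inverse_kinematics(tgt,R_for(yaw,fl))) is not None),key=lambda t:t[0])
print(best)
R=R_for(yaw,best[1]); np.savez("plan.npz",pad=pad,yaw=yaw,R=R,tgt=tgt)
manip.set_gripper(0.0,20)
manip.move_l(p+[0,0,.17],max_speed=.2)
manip.move_ptp(tgt,R)
print(manip.current_time(),np.round(manip.current_ee_pos(),4),np.round(manip.current_force(),2))
w,d=manip.grab_frame("wrist"); np.savez("pics/wrist.npz",p=w,d=d)
for n in["large_pad","large_dial"]:print(manip.look_for("wrist",n)[:2])
t,d2=manip.grab_frame("top")
s,_=manip.grab_frame("scene")
cv2.imwrite("pics/above.png",np.hstack([cv2.resize(w,(400,300)),cv2.resize(s[90:240,150:350],(400,300))])[:,:,::-1])
print(manip.current_time())
E
```

```text
pad [ 0.5531 -0.0291  0.2593] [ 0.554  -0.029   0.2594] [0.0161 0.0219 0.0056] cap [ 0.5478 -0.0807  0.2652] dist 0.052
yaw from pad-cap -0.11791938184933345 bed -0.106465084371654
(np.float64(1.166152729385736), 1, array([-1.23764036e-01,  2.59365901e-01,  1.45168149e+00, -4.44089210e-16,
        1.43054526e+00, -1.72989512e-02]))
4.85 [ 0.5543 -0.0213  0.3301] [-0.47  0.16 -0.13]
[{'at': [0.5547, -0.0328, 0.2589], 'confidence': 0.91}]
[{'at': [0.5561, -0.0575, 0.2279], 'confidence': 0.65}]
5.1
```

View pics/above.png

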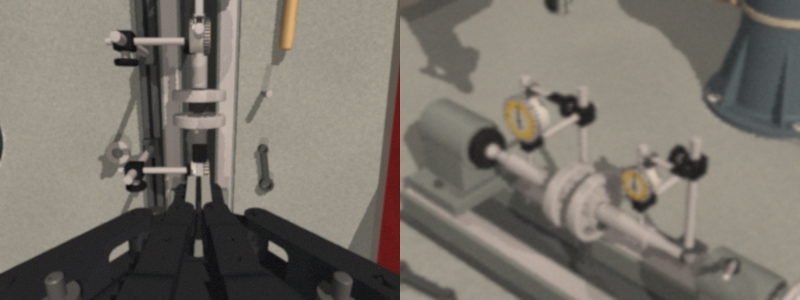

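Pad-to-cap distance is 52.0 mm as specified, so the pad fix looks sound. But the scene crop shows no gripper above the pad, and that doesn't fit. I'll check this before pressing.

```bash
python3 - <<'E'
from h import *
import cv2
L=np.load("plan.npz")
print(manip.current_time(),np.round(manip.current_ee_pos(),4),np.round(manip.current_qpos(),3),manip.current_grip_width())
ims=[]
for c in["scene","wrist","top"]:
    k=manip.get_calibration(c); p,d=manip.grab_frame(c); p=p.copy()
    print(c,"diff from first" , (np.abs(p.astype(int)-np.load("pics/%s.npz"%c)["p"]).mean()).round(2))
    for X,col in((manip.current_ee_pos(),(255,0,0)),(L["pad"],(0,255,0))):
        x=k["R"]@np.array(X)+k["t"]; u=k["camera_matrix"]@x/x[2]; print(c,u[:2].round(1),"cam z",x[2].round(3),"cam depth", d[int(u[1]),int(u[0])] if 0<u[1]<384 and 0<u[0]<512 else None)
        cv2.circle(p,(int(u[0]),int(u[1])),3,col,1)
    ims.append(cv2.resize(p,(400,300)))
ims.append(np.zeros_like(ims[0]))
cv2.imwrite("pics/chk.png",np.vstack([np.hstack(ims[:2]),np.hstack(ims[2:])])[:,:,::-1])
E
```

```text
5.1 [ 0.5543 -0.0217  0.33  ] [-0.123  0.259  1.452  0.     1.431 -0.017] 0.000725802410626854
scene diff from first 6.85
scene [229.2 110.3] cam z 0.927 cam depth 1.6526519
scene [228.  137.6] cam z 0.973 cam depth 0.9736767
wrist diff from first 2.43
wrist [255.3 218.4] cam z 0.186 cam depth 0.26442796
wrist [254.9 196.4] cam z 0.256 cam depth 0.25820443
top diff from first 27.58
top [289.  163.3] cam z 0.639 cam depth 0.5853236
top [287.6 171.2] cam z 0.709 cam depth 0.5539636
```

View pics/chk.png

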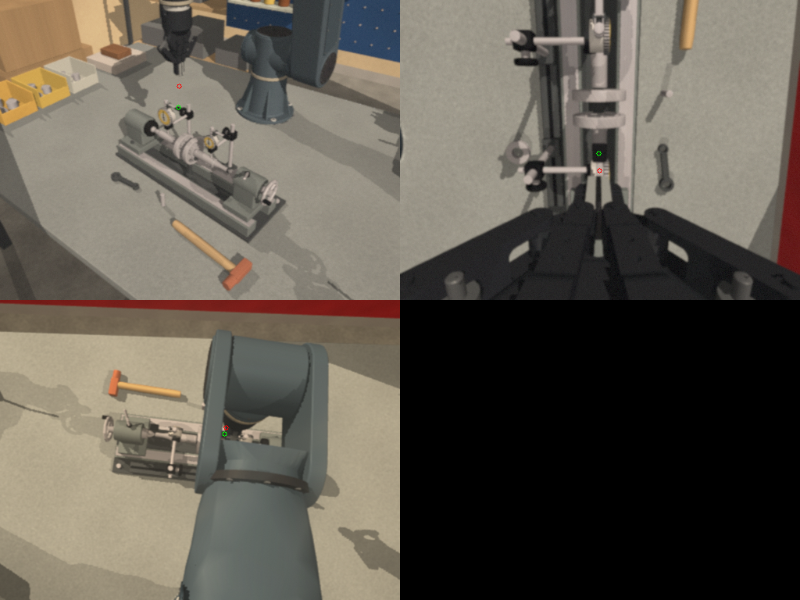

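The scene view shows the shut gripper above the pad, with its tips at about (180,72). The reported TCP (red, at (180,86)) projects below those tips. The wrist view disagrees in the same way: tips at about (198,188), TCP at (199,170). I'll measure where the tips really are from depth.

```bash
python3 - <<'E'
from h import *
import cv2
ims=[]
for c,(r0,r1,c0,c1) in {"scene":(0,150,170,290),"wrist":(190,384,190,330)}.items():
    k=manip.get_calibration(c); p,d=manip.grab_frame(c); W=cloud(c,d,k)
    m=(d>0)&(W[...,2]>0.28)&(np.hypot(W[...,0]-.5543,W[...,1]+.0217)<.06)
    P=W[m]; print(c,m.sum())
    for a in np.arange(.28,.46,.01):
        Q=P[(P[:,2]>=a)&(P[:,2]<a+.01)]
        if len(Q): print(round(a,2),len(Q),Q.min(0).round(3),Q.max(0).round(3))
    ims.append(cv2.resize(p[r0:r1,c0:c1],(400,500 if c=="scene" else 500)))
cv2.imwrite("pics/tips.png",np.hstack(ims)[:,:,::-1])
E
```

```text
scene 3259
0.36 21 [ 0.55  -0.03   0.363] [ 0.565 -0.009  0.37 ]
0.37 58 [ 0.542 -0.029  0.37 ] [ 0.569 -0.008  0.38 ]
0.38 61 [ 0.54 -0.03  0.38] [ 0.569 -0.008  0.39 ]
0.39 64 [ 0.541 -0.028  0.39 ] [ 0.57  -0.008  0.4  ]
0.4 57 [ 0.53  -0.027  0.4  ] [ 0.582 -0.006  0.41 ]
0.41 150 [ 0.52  -0.037  0.41 ] [ 0.593 -0.004  0.42 ]
0.42 143 [ 0.513 -0.037  0.42 ] [ 0.601 -0.003  0.43 ]
0.43 206 [ 0.503 -0.037  0.43 ] [ 0.608 -0.002  0.44 ]
0.44 207 [ 0.498 -0.038  0.44 ] [ 0.614 -0.001  0.45 ]
0.45 230 [ 0.498 -0.039  0.45 ] [0.614 0.    0.46 ]
wrist 46366
0.36 117 [ 0.543 -0.017  0.364] [ 0.565 -0.011  0.37 ]
0.37 490 [ 0.54  -0.018  0.37 ] [ 0.567 -0.01   0.38 ]
0.38 620 [ 0.54  -0.017  0.38 ] [ 0.567 -0.01   0.39 ]
0.39 807 [ 0.54  -0.034  0.39 ] [ 0.567 -0.01   0.4  ]
0.4 1483 [ 0.524 -0.035  0.4  ] [ 0.586 -0.007  0.41 ]
0.41 5570 [ 0.514 -0.035  0.41 ] [ 0.593 -0.005  0.42 ]
0.42 4492 [ 0.507 -0.035  0.42 ] [ 0.601 -0.003  0.43 ]
0.43 10256 [ 0.498 -0.034  0.43 ] [ 0.611 -0.003  0.44 ]
0.44 13433 [ 0.497 -0.031  0.44 ] [ 0.614 -0.002  0.45 ]
0.45 7980 [ 0.499 -0.021  0.45 ] [0.611 0.    0.46 ]
```

View pics/tips.png

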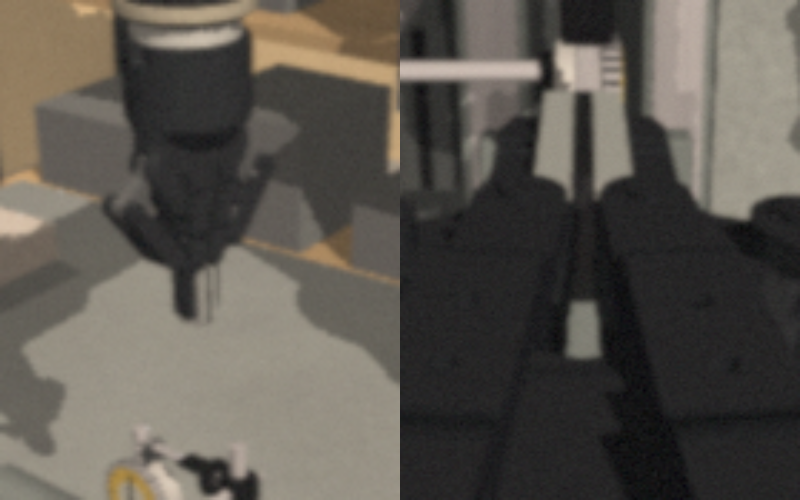

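Both cameras agree that the shut fingertips end at z≈0.363. The reported TCP is therefore about 33 mm beyond the real tips, while sideways it is right within 3 mm. The pad's depth reading of 259 mm matches its spec, so the cameras are trustworthy and the TCP offset is what's wrong. I'll aim for reported z≈0.226 at contact and confirm it by force.

```bash
python3 - <<'E'
from h import *
L=np.load("plan.npz"); yaw=float(L["yaw"]); out=np.array([-np.sin(yaw),np.cos(yaw),0])
p=L["tgt"]-0.003*out; at=lambda z:np.r_[p[:2],z]
fz=lambda n=5:np.median([manip.current_force() for _ in range(n)],0)
manip.move_l(at(.240),max_speed=.08); manip.dwell(.3)
b=fz(9); print("base",b.round(2),manip.current_time())
z=.240; zc=None
while z>.216:
    z-=.0015; manip.move_l(at(z),max_speed=.015); f=fz()-b
    print(round(z,4),f.round(2),manip.current_time())
    if f[2]>0.9: zc=z; break
np.savez("contact.npz",zc=np.nan if zc is None else zc,b=b,p=p)
E
```

```text
base [0.01 1.4  0.21] 6.925
0.2385 [-0.28 -1.33 -0.78] 7.175
0.237 [ 0.69 -1.01  0.24] 7.425
0.2355 [ 0.78 -2.51  0.05] 7.675
0.234 [-0.17 -2.19  0.64] 7.925
0.2325 [ 0.87 -1.73 -0.28] 8.175
0.231 [-0.   -1.73 -0.21] 8.425
0.2295 [ 0.67 -1.    0.57] 8.675
0.228 [ 0.04 -0.56  0.53] 8.925
0.2265 [ 0.55 -1.87 -0.57] 9.175
0.225 [ 0.09 -1.59  1.25] 9.425
```

```bash
python3 - <<'E'
from h import *
import cv2
C=np.load("contact.npz"); p=C["p"]; at=lambda z:np.r_[p[:2],z]
def f(n=8):
    a=[]
    for _ in range(n): manip.dwell(.03); a.append(manip.current_force())
    return np.mean(a,0)
for z in (.222,.219,.216,.2145):
    manip.move_l(at(z),max_speed=.012); print(z,f().round(2),np.round(manip.current_ee_pos()[2],4),manip.current_time())
s,d=manip.grab_frame("scene"); np.savez("pics/press.npz",p=s,d=d)
k=manip.get_calibration("scene")
o=np.load("pics/scene.npz")
def stat(d):
    W=cloud("scene",d,k); m=(d>0)&(np.hypot(W[...,0]-.5478,W[...,1]+.0807)<.009)&(W[...,2]>.255); P=W[m]; return m.sum(),np.percentile(P[:,2],[50,90,98]).round(4)
print("cap before/now",stat(o["d"]),stat(d))
cr=lambda a:cv2.resize(a[95:170,185:285],(400,300),interpolation=cv2.INTER_CUBIC)
cv2.imwrite("pics/press.png",np.hstack([cr(o["p"]),cr(s)])[:,:,::-1])
print(manip.current_time())
E
```

```text
0.222 [0.15 2.02 2.54] 0.2221 10.0917
0.219 [0.48 1.08 3.27] 0.2191 10.7583
0.216 [-0.14 -1.75  4.58] 0.2161 11.425
0.2145 [-0.04 -1.75  4.95] 0.2146 11.9667
cap before/now (np.int64(26), array([0.2623, 0.2663, 0.2669])) (np.int64(26), array([0.2659, 0.2698, 0.2706]))
12.0167
```

View pics/press.png

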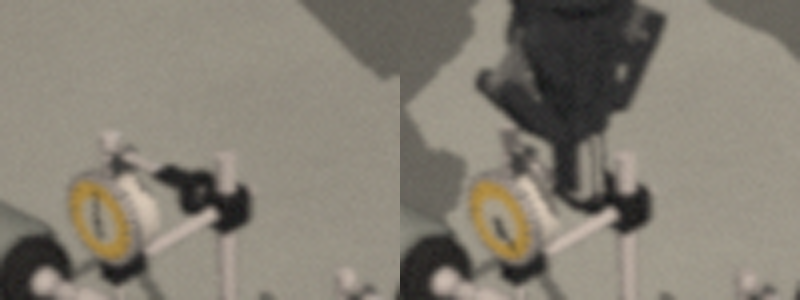

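The tips are pressing the pad at about (580,195) and the needle has swung. The cap has risen 3.6 mm, about 0.30 rad, at about 5 N, so the lever is well past half. Now I'll hold briefly, ease it back slowly and withdraw.

```bash
python3 - <<'E'
from h import *
import cv2
p=np.load("contact.npz")["p"]; at=lambda z:np.r_[p[:2],z]
def f(n=8):
    a=[]
    for _ in range(n): manip.dwell(.03); a.append(manip.current_force())
    return np.mean(a,0)
manip.dwell(.8)
manip.move_l(at(.221),max_speed=.008); print(f(4).round(2),manip.current_time())
manip.move_l(at(.231),max_speed=.008); print(f().round(2),manip.current_time())
manip.move_l(at(.33),max_speed=.08); manip.dwell(.3); print(f().round(2),np.round(manip.current_ee_pos(),4),manip.current_time())
s,d=manip.grab_frame("scene"); k=manip.get_calibration("scene"); o=np.load("pics/scene.npz")
def stat(d,x,y,z0):
    W=cloud("scene",d,k); m=(d>0)&(np.hypot(W[...,0]-x,W[...,1]-y)<.009)&(W[...,2]>z0); P=W[m]; return m.sum(),np.percentile(P[:,2],[50,90,98]).round(4)
for n,a in(("large cap",(.5478,-.0807,.255)),("large pad",(.5535,-.029,.24)),("small pad",(.573,.148,.225))):print(n,stat(o["d"],*a),stat(d,*a))
cr=lambda a:cv2.resize(a[95:195,185:315],(400,300),interpolation=cv2.INTER_CUBIC)
cv2.imwrite("pics/after.png",np.hstack([cr(o["p"]),cr(s)])[:,:,::-1])
print("crank",manip.look_for("scene","crank_pin")[:1],manip.current_time())
E
```

```text
[0.21 2.54 3.25] 13.9167
[-0.23  0.31 -0.1 ] 15.5833
[ 0.21 -0.03 -0.04] [ 0.554  -0.0251  0.33  ] 17.5417
large cap (np.int64(26), array([0.2623, 0.2663, 0.2669])) (np.int64(26), array([0.2641, 0.2662, 0.2669]))
large pad (np.int64(22), array([0.2597, 0.2608, 0.2615])) (np.int64(40), array([0.2604, 0.4169, 0.4192]))
small pad (np.int64(34), array([0.2418, 0.2429, 0.2431])) (np.int64(35), array([0.2418, 0.2433, 0.2443]))
crank [{'at': [0.5671, 0.0288, 0.1386], 'confidence': 0.74}] 17.6417
```

View pics/after.png

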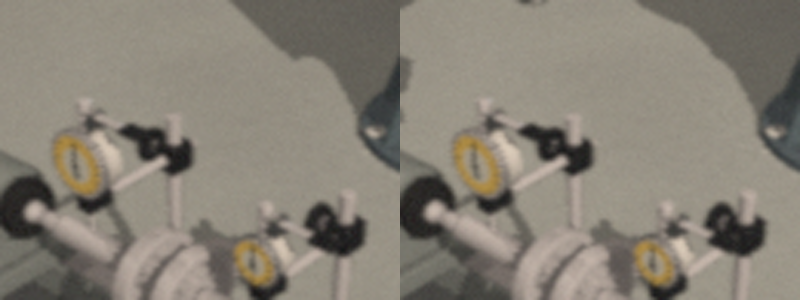

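The after view matches the before view. The needle is upright again at (480,160), the cap and pad are at their rest heights, and the gripper is clear, so I'm handing in.

```bash
python3 -c "
from bench import manip
print(manip.sign_off())"
```

```text
the job is handed in; nothing more can be done
None
```

The large indicator's lever went down and came back freely, so its plunger isn't sticking, and I've handed the job in at about 17.6 s.

- **Press:** with the gripper shut, I pressed the thumb pad slowly until the force reached about 5 N. The plunger cap rose 3.6 mm, which is about 0.30 rad and past half travel. I held it there for about 0.9 s.
- **Release:** I eased the lever up at about 8 mm/s until the finger force was zero, then withdrew straight up.
- **Last checks:** the large cap (266 mm) and pad (260 mm) are back at their rest heights and the needle is where it started. The small indicator's pad hasn't moved. The crankshaft looks unchanged; the trained network's crankpin readings before and after agree within about 5 mm, close to its accuracy. I didn't check the loose parts separately afterwards.
- **Disagreement found:** the reported tool position (TCP) was about 33 mm beyond the real fingertips, as both the scene and wrist cameras showed. I corrected for that, and the force readings showed contact where the correction predicted.
- **Noise:** single force readings were noisy by about 1 N up and down, and up to 2.5 N sideways, so I averaged them for the press and release.

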